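Slide the canister into the recess of its own size

TASK

One of the two white canisters stands on the front strip of the wooden canister tray. Slide it across the tray, without lifting it or tipping it over, into the one of the three round recesses that fits it, so that it drops in and stands upright and flat on the recess floor, then let go. Leave the other canister on the chopping board and do not disturb the things standing around.

Things in the scene. Friction and masses are not known exactly. Their poses are not given: they have to be found in the camera images.
- tray: Fixed wooden tray, 300 x 434 x 22 mm, flat deck. Origin: centre of its underside; x points from its open front strip to its back rail. The rail (face at x = 135 mm, 14 mm above the deck) stops a canister 0.5 mm beyond its own recess's centre in x. Side beads 7 mm high. A canister pushed high tips; entering, it may hang askew, near edge on the rim: push on low, or press the lid's near part.
- small_canister: White glazed round canister, closed, lid fixed. Body 104 mm in diameter up to a height of 97 mm, then a wider lid (108 mm) up to 122 mm, knob up to 135 mm; fits the small recess (2.5 mm play all round). Loose, 0.6 to 0.95 kg, too wide to grasp. Origin: centre of its underside, z up. Starts either on the tray's front strip or on the chopping board.
- middle_canister: White glazed round canister, closed, lid fixed. Body 112 mm in diameter up to a height of 122 mm, then a wider lid (114 mm) up to 147 mm, knob up to 160 mm; fits the middle recess (2.5 mm play all round). Loose, 0.6 to 0.95 kg, too wide to grasp. Origin: centre of its underside, z up. Starts either on the tray's front strip or on the chopping board.
- small_recess (a point): Centre of the mouth of the small round recess of the tray, at the level of the tray's deck (22 mm above the counter). 109 mm in diameter, 10 mm deep, flat floor, 1.5 mm bevel at the mouth; x points from the tray's front strip to its back rail, square to the rail.
- middle_recess (a point): Centre of the mouth of the middle round recess of the tray, at the level of the tray's deck (22 mm above the counter). 117 mm in diameter, 10 mm deep, flat floor, 1.5 mm bevel at the mouth; x points from the tray's front strip to its back rail, square to the rail.
- large_recess (a point): Centre of the mouth of the large round recess of the tray, at the level of the tray's deck (22 mm above the counter). 136 mm in diameter, 10 mm deep, flat floor, 1.5 mm bevel at the mouth; x points from the tray's front strip to its back rail, square to the rail. Its own canister is not here; it stays empty.
- board: Fixed wooden chopping board, 360 x 250 x 22 mm, at the left of the tray; the canister that is not to be moved stands on it. Origin: centre of its underside.
- salt_shaker: Glass salt shaker with steel cap, 44 mm in diameter, 90 mm tall, right of the tray. Origin: centre of its underside. Leave alone.
- mug: Cream mug, 78 x 109 mm with its handle, 101 mm tall, right of the tray. Origin: centre of its underside. Leave alone.
Things that resemble listed ones, but are neither listed nor needed, are in the scene too. What is shaped like the small_canister but orange is not meant.

How it is judged:
By the outcome, as a careful person would: the job done as asked, in the order asked, and still so for the second after the job is handed in, with the robot touching nothing.
It also fails if it takes over 42 s, if anything falls off the work surface, if the arm or the gripper's body presses on something with over 40 N, if the wrist force passes 120 N, or if a joint passes its speed limit or range.

ROBOT

A 6-joint arm with a two-finger parallel gripper is mounted at the origin on a cart in front of the work surface, level with it; the furniture and walls round the work are solid. World frame = base frame: x ahead of the robot, y to its left, z up, the work surface at z = 0. Lengths are in m, angles in degrees, forces in N, time in s.
With the tool pointing down it reaches from about 0.25 to 0.725 m from the base axis. Payload 9.7 kg.
Tool frame: the origin (TCP) lies at the very end of the fingers, on their centre line; the grasp point (between the pads) lies 19 mm behind it (bot.grip_point_offset is the distance from the TCP to the grasp point, in m); y points along the fingers, x is the direction in which the jaws open and shut, and the axes are right-handed (so a half turn about y gives the same grasp; the last joint's range is limited). The gripper opens to 85 mm and grips with 20 to 120 N. Pads are 22 mm wide; open, the fingers measure 114 mm over their backs; the gripper's body (76 mm by 85 mm) begins 54 mm behind the grasp point. The pads swing forward as they close: fully open they stand 13 mm farther back than shut.
Start: joints at [-73.682, 4.979, 10.078, 95.1, 0, 90], TCP at [0.155, -0.528, 0.231] pointing down, gripper open.
Joint ranges: [-179.16, 179.16], [-48.56, 103.87], [-65.8, 70.77], [-126.05, 130.52], [-82.76, 87.17], [-180, 180]. Speed limits (degrees/s): [127.2, 127.2, 147.25, 180, 180, 180].

INTERFACE

Orientations are given as [roll, pitch, yaw] about the fixed x, y, z axes, in that order (R = Rz(yaw) Ry(pitch) Rx(roll)).
In Python, from workcell import bot gives the robot as it stands.
- The arm moves only by the shell command python3 -m inch 'ROWS' [FORCE]. ROWS is JSON, a list of rows, each a list of 3 entries, a list of its own where there are three numbers: the shift along the tool's x, y, z in mm, then the turn, a rotation vector about the tool's x, y, z in rad, then the finger opening in mm, from 0 to 85.4. In form: [[[x, y, z], [ax, ay, az], grip], ...]. A call has 1 to 20 rows; each row is the pose to reach, as a shift and turn from the pose measured when the call began, along the tool's axes at that moment; what a row does not reach only later rows make up. A row lasts 1/10 s, in which the tool goes at most 50 mm and 8.59 degrees, less where a joint would pass 70% of its speed; a pose out of reach is approached as far as the arm can. A call with a gripper value outside its range is refused whole. The fingers move at their own pace and stop on an object; FORCE is the grip in N (left out, the last holds). Time passes only in rows, so rows that repeat a pose let the fingers close. It gives the time, the measured TCP pose, the force and the opening at its end, in the units of the state.
- bot.get_obs(): the state, without advancing time (a new reading comes with each control period).
- bot.camera(name): name is "side" or "top"; returns a dict with "frame" (420x560x3 uint8, red, green, blue), "mtx" (3x3 intrinsics, pixels), "origin" and "orientation" of the camera in the world. Camera axes: x right, y down, z forward; pixel columns grow to the right and rows downward; lengths in m; the calibration is good to about 2 mm. A picture is of the moment at which its call begins. There is no depth.
- bot.job_done(): hands the job in, once; it reports no verdict.
Trained networks look in a picture, given as the dict that the camera call returned (one of the last four; its "shot" number tells which), for a name from the list of things; names that differ only in an ending like _2 or _b are one class to them, and where a whole thing is asked for, a point or a joint stands for the part that bears it (a point fixed in the world has none). Each returns a list of dicts, best first, with "confidence" (0 to 1); they miss things now and then, are a little off and sometimes report something else, mostly with a low value. They report only what shows in the picture. A call takes as long as a camera call. They do not tell look-alikes from the thing itself.
- bot.search_frame(picture, name): "box" ([left, top, right, bottom] in pixels, round what is visible of it).
- bot.cut_out(picture, name): "region" (420x560 bool, what is visible of it) and "box" ([left, top, right, bottom] in pixels, round what is visible of it).
The state is a dict: "time": time; "q": joint angles; "qd": joint speeds; "joint_efforts": joint torques, N m; "ee_pos": TCP position; "tcp_rot": TCP orientation; "wrist_force": force on the tool from outside, world axes, zero at the start; "torque": the same for the moment, N m; "opening": finger opening in m.
Only numpy, scipy, OpenCV 4.12 (cv2) and the standard library are available. Lean on these libraries where they do the work, as an engineer would, in place of code of your own. Each camera call takes 0.05 s, during which the arm holds its last target. There are 200 camera calls.

## Working session

There is one attempt and no reset: what is moved stays moved. The work goes in short steps, Python scripts to look and compute and a shell command to move; the robot and the scene stay as the last step left them, time stands still between calls to the robot, and variables do not carry over. Pictures are saved under pics/ and viewed, about 8 in all and at most 12, crops included, and the job is handed in when it is done.

```bash
mkdir -p pics
cat > h.py <<'E'
import numpy as np, cv2
from scipy.spatial.transform import Rotation as R
from workcell import bot
def save(c,n,crop=None,s=1):
    f=c["frame"]
    if crop: l,t,r,b=crop; f=f[t:b,l:r]
    cv2.imwrite("pics/"+n,cv2.cvtColor(cv2.resize(f,None,fx=s,fy=s,interpolation=cv2.INTER_CUBIC),cv2.COLOR_RGB2BGR))
def rot(c):
    o=np.array(c["orientation"],float)
    return o if o.shape==(3,3) else R.from_euler('xyz',o,degrees=True).as_matrix()
def pt(c,u,v,z):
    d=rot(c)@np.linalg.inv(np.array(c["mtx"]))@[u,v,1]; o=np.array(c["origin"])
    return o+d*(z-o[2])/d[2]
def proj(c,p):
    q=np.array(c["mtx"])@(rot(c).T@(np.array(p)-np.array(c["origin"]))); return q[:2]/q[2]
E
python3 - <<'E'
from h import *
for n in("top","side"):
    c=bot.camera(n); save(c,n+"1.png"); print(n,c["origin"],c["orientation"],np.array(c["mtx"]).tolist())
    for k in("tray","small_canister","middle_canister","small_recess","middle_recess","large_recess","board","salt_shaker","mug"):
        print(k,[(np.round(d["box"]).tolist(),round(d["confidence"],2)) for d in bot.search_frame(c,k)][:4])
print(bot.get_obs())
E
```

```text
top [-0.45228101  0.3262081   1.32015334] [-141.4076035    -0.62081609 -107.08152755] [[488.71935219049027, 0.0, 285.99118863753057], [0.0, 488.71935219049027, 205.61689099506728], [0.0, 0.0, 1.0]]
tray [([237.0, 150.0, 320.0, 229.0], 0.92)]
small_canister [([147.0, 201.0, 194.0, 249.0], 0.81), ([217.0, 254.0, 261.0, 302.0], 0.69)]
middle_canister [([287.0, 156.0, 318.0, 210.0], 0.96)]
small_recess [([239.0, 153.0, 320.0, 230.0], 0.84), ([102.0, 197.0, 221.0, 284.0], 0.21)]
middle_recess [([235.0, 153.0, 318.0, 228.0], 0.72)]
large_recess [([239.0, 150.0, 322.0, 228.0], 0.97)]
board [([103.0, 194.0, 224.0, 282.0], 0.87)]
salt_shaker []
mug [([384.0, 146.0, 412.0, 180.0], 0.65)]
side [-0.08304143 -1.26293304  0.6183183 ] [-111.96900624    1.24210759  -25.6491982 ] [[498.26485926390416, 0.0, 276.73533466989886], [0.0, 498.26485926390416, 212.4031525789588], [0.0, 0.0, 1.0]]
tray [([252.0, 191.0, 392.0, 273.0], 0.57)]
small_canister [([234.0, 154.0, 246.0, 190.0], 0.8), ([175.0, 179.0, 195.0, 224.0], 0.58)]
middle_canister [([280.0, 173.0, 320.0, 234.0], 0.85)]
small_recess [([254.0, 19
[... 224 characters left out ...]
8)]
mug [([364.0, 242.0, 411.0, 291.0], 0.65)]
{'time': 1.0, 'q': array([-7.36823999e+01,  4.97635677e+00,  1.00791411e+01,  9.50987541e+01,
       -2.04253223e-03,  9.00010809e+01]), 'qd': array([-0.01942781,  0.0263166 ,  0.00725345, -0.05675164, -0.03729729,
        0.01853621]), 'joint_efforts': array([-1.67822192e-03, -5.20100927e+01,  4.64876997e+01,  1.26097744e-03,
       -1.84728142e-04, -1.85446743e-05]), 'ee_pos': array([ 0.1545204 , -0.52785279,  0.23131687]), 'tcp_rot': array([-9.00020425e+01, -4.03032383e-03, -7.36834808e+01]), 'wrist_force': array([-0.39767555, -1.0588218 ,  0.45069038]), 'torque': array([ 0.03844028, -0.06071878,  0.03994645]), 'opening': 0.08567744392900396}
```

View pics/top1.png

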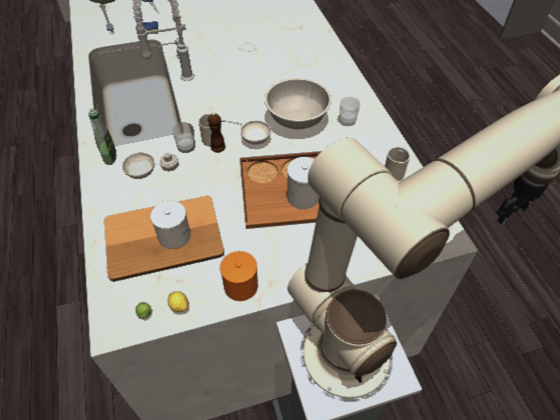

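View pics/side1.png

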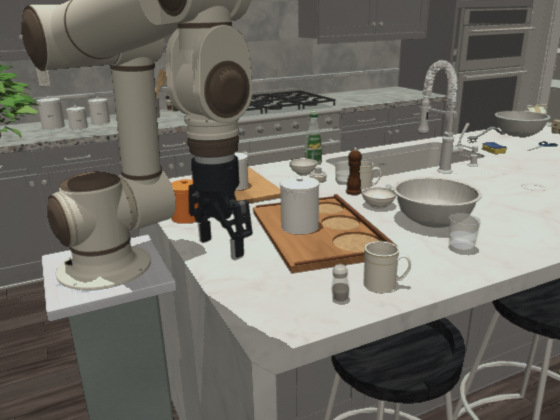

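The top view shows a white canister on the tray at (303,183), one on the board at (170,225), and the orange decoy at (239,276). The side view shows the tray canister at (300,205), two recesses at (340,222) and (355,242), the shaker at (340,285) and the mug at (382,268).

Run:
```python
from h import *
c=bot.camera("side"); save(c,"side2.png",(235,165,425,315),4); 
t=bot.camera("top")
print("base z0",proj(t,[0,0,0]))
for n,c,k in(("side",c,"middle_canister"),("top",t,"middle_canister"),("top",t,"small_canister"),("side",c,"small_canister"),("side",c,"tray"),("top",t,"tray")):
    for d in bot.cut_out(c,k)[:2]:
        m=d["region"]; print(n,k,d["box"],round(d["confidence"],2),m.sum())
for u,v in((254,203),(296,266),(388,242)): print("side",(u,v),pt(c,u,v,.022))
for u,v in((242,155),(245,225)): print("top",(u,v),pt(t,u,v,.022))
save(t,"top2.png",(95,120,335,300),3.3)
```

```text
base z0 [345.04131173 353.31504222]
side middle_canister [283.3, 177.1, 319.2, 236.5] 0.78 2059
top middle_canister [288.8, 158.5, 316.5, 208.8] 0.8 1147
top small_canister [218.8, 252.8, 260.1, 302.4] 0.83 1625
top small_canister [147.4, 199.3, 192.7, 249.6] 0.6 1470
side small_canister [173.1, 177.2, 198.6, 224.6] 0.63 707
side small_canister [232.1, 153.2, 244.8, 189.4] 0.53 337
side tray [253.9, 193.4, 392.2, 276.1] 0.56 5515
top tray [238.1, 147.3, 318.2, 228.8] 0.63 4027
side (254, 203) [0.57602263 0.10964291 0.022     ]
side (296, 266) [0.29660884 0.04896581 0.022     ]
side (388, 242) [ 0.29714864 -0.262106    0.022     ]
top (242, 155) [0.80946343 0.09405609 0.022     ]
top (245, 225) [0.49446683 0.16169013 0.022     ]
```

View pics/side2.png

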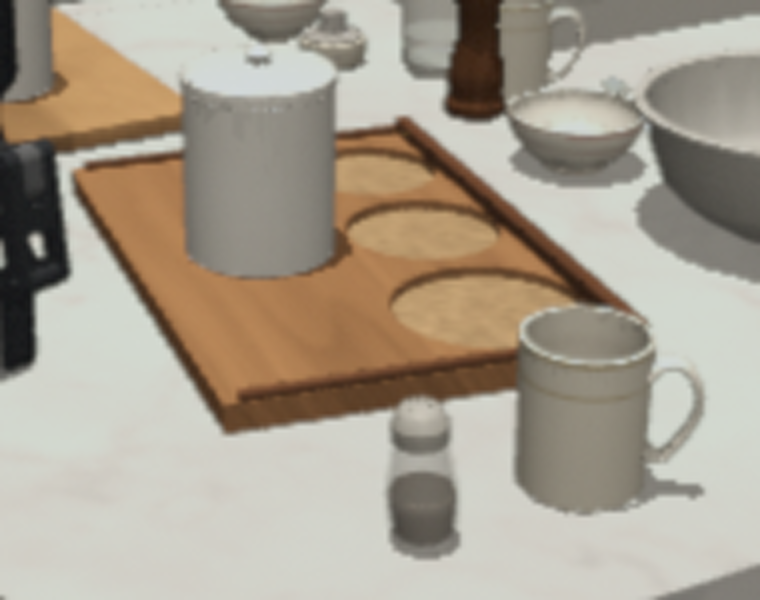

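View pics/top2.png

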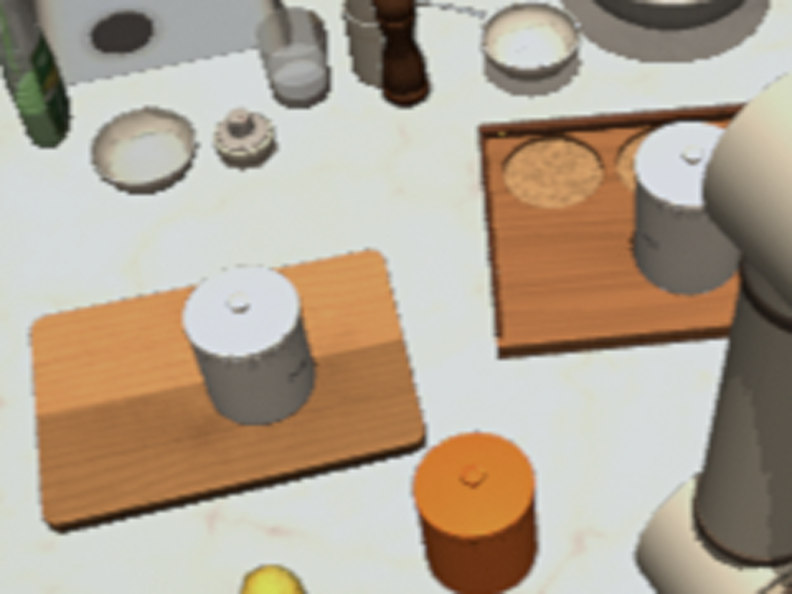

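Side crop: tray corners are about FL (254,208), FR (291,267), BL (336,194) and BR (397,245). The three recesses grow from left to right. The tray canister looks tall, so probably the middle one. My earlier "side" numbers used the top camera by mistake (a variable got overwritten), so I'm redoing them with a proper fit.

```bash
cat > fit.py <<'E'
from h import *
from scipy.optimize import least_squares
def tr(p): x,y,a=p; return lambda u,v,z: np.array([x+u*np.cos(a)-v*np.sin(a), y+u*np.sin(a)+v*np.cos(a), z])
E
python3 - <<'E'
from fit import *
s=bot.camera("side"); t=bot.camera("top")
S=lambda u,v:(235+u/4,165+v/4); T=lambda u,v:(95+u/3.3,120+v/3.3)
obs=[(s,S(75,174),(-.15,.217,.022)),(s,S(225,408),(-.15,-.217,.022)),(s,S(228,432),(-.15,-.217,0)),
(s,S(403,118),(.15,.217,.036)),(t,T(480,127),(.15,.217,.036)),(t,T(499,347),(-.15,.217,.022)),(t,T(501,356),(-.15,.217,0))]
f=lambda p: np.concatenate([proj(c,tr(p)(*q))-uv for c,uv,q in obs])
r=least_squares(f,[.59,-.08,-.2],loss="soft_l1"); p=r.x; print("tray",p[:2],np.degrees(p[2]),np.round(r.fun,1))
inv=lambda w:R.from_euler('z',-p[2]).as_matrix()@(np.array(w)-[p[0],p[1],0])
# recesses: left, right x extremes of mouth in images
print("rec1 top L/R",inv(pt(t,*T(502,172),.022)),inv(pt(t,*T(603,172),.022)))
print("rec2 side L/R",inv(pt(s,*S(348,235),.022)),inv(pt(s,*S(498,228),.022)))
print("rec3 side L/bottom",inv(pt(s,*S(390,308),.022)),inv(pt(s,*S(490,347),.022)))
# canister: fit position with each model, silhouettes extremes in both views
def sil(c,x,y,rad,H,rl,HL):
    a=np.linspace(0,2*np.pi,200)
    P=[proj(c,(x+r_*np.cos(k),y+r_*np.sin(k),z)) for r_,z in((rad,.022),(rad,.022+H),(rl,.022+H),(rl,.022+HL)) for k in a]
    P=np.array(P); return P[:,0].min(),P[:,0].max(),P[:,1].max(),P[:200,1].max(),P[600:,1].min()
for nm,m in(("small",(.052,.097,.054,.122)),("middle",(.056,.122,.057,.147))):
  for lab,o in(("tray",[(s,235+181/4,235+335/4,165+275/4,165+50/4),(t,95+634/3.3,None,120+293/3.3,120+124/3.3)]),
               ("board",[(t,95+184/3.3,95+315/3.3,120+421/3.3,120+268/3.3)])):
    def g(q):
        e=[]
        for c,l,rr,b,tp in o:
            z=sil(c,*q,*m); e+=[z[0]-l,(z[1]-rr) if rr else 0,z[3]-b,z[4]-tp]
        return np.array(e)
    rr=least_squares(g,[.5,0] if lab=="tray" else [.5,.35],diff_step=1e-4); print(nm,lab,rr.x,inv([*rr.x,0])[:2],np.round(rr.fun,1))
np.save("tray.npy",p)
for k in("salt_shaker","mug"):
    b=bot.search_frame(s,k)[0]["box"]; print(k,inv(pt(s,(b[0]+b[2])/2,b[3]-3,0)))
E
```

```text
tray [ 0.60457951 -0.08281188] -9.731121072765543 [-1.8 -1.3  0.3 -0.3 -0.4  1.4  1.1 -1.6 -0.5 -1.7  0.4 -0.3  0.2  0.9]
rec1 top L/R [0.08427326 0.19690788 0.022     ] [0.07129694 0.08778233 0.022     ]
rec2 side L/R [0.01896801 0.01369098 0.022     ] [ 0.13076229 -0.01023678  0.022     ]
rec3 side L/bottom [ 0.00113717 -0.11535417  0.022     ] [ 0.04134582 -0.19238611  0.022     ]
small tray [ 0.56019656 -0.05498072] [-0.04844852  0.0199289 ] [ 1.1 -0.1 -0.7  3.9 -1.1  0.  -1.2  2.4]
small board [0.51631779 0.38900006] [-0.16673969  0.450105  ] [-0.7  0.7  1.9 -2.1]
middle tray [ 0.55291316 -0.06265388] [-0.05433016  0.01113507] [-1.3  0.1  1.3 -3.4  0.7  0.   0.9 -2.5]
middle board [0.50689494 0.38779994] [-0.17582412  0.44732945] [-2.6  2.9  5.3 -5.8]
salt_shaker [-0.0809581 -0.3738981  0.       ]
mug [ 0.0500665  -0.34770875  0.        ]
```

The tray canister stands 51 px tall in the top view. The board canister is nearer but only 46 px, and it fits the small model much better. So the tray canister is the middle one. The recesses left to right are small, middle and large. The orange one is the decoy. Next I go to a ready pose behind the canister, with open fingers as a cradle and the tool tilted 40°.

```bash
cat >> fit.py <<'E'
def target(u,v,z,th=40,yaw=0):
    "tray-frame TCP (m) -> tool shift mm, rotvec from the present pose"
    p=np.load("tray.npy"); o=bot.get_obs(); w=tr(p)(u,v,z)
    a=p[2]+np.radians(yaw); f=np.array([np.cos(a),np.sin(a),0]); l=np.array([-f[1],f[0],0]); up=np.array([0,0,1.]); s,c=np.sin(np.radians(th)),np.cos(np.radians(th))
    Rd=np.column_stack([-l,f*s-up*c,up*s+f*c]); R0=R.from_euler('xyz',o["tcp_rot"],degrees=True).as_matrix()
    rv=R.from_matrix(R0.T@Rd).as_rotvec(); print("w",w.round(3),"shift",(R0.T@(w-o["ee_pos"])*1e3).round(1),"rot",rv.round(3),"deg",np.degrees(np.linalg.norm(rv)).round(1),"t",o["time"])
def where():
    p=np.load("tray.npy"); o=bot.get_obs(); d=R.from_euler('z',-p[2]).as_matrix()@(o["ee_pos"]-[p[0],p[1],0])
    print("t",round(o["time"],2),"TCP tray",d.round(4),"rot",o["tcp_rot"].round(1),"q",o["q"].round(0),"F",o["wrist_force"].round(1))
E
python3 -c "
from fit import *
target(-.175,.011,.20)"
```

```text
w [ 0.434 -0.042  0.2  ] shift [-387.4   31.3  404.6] rot [ 0.686  0.436 -0.159] deg 47.4 t 1.6
```

```bash
T='[[-387,31,405],[0.686,0.436,-0.159],85]'; python3 -m inch '[[[-387,31,405],[0.686,0.436,-0.159],85],[[-387,31,405],[0.686,0.436,-0.159],85],[[-387,31,405],[0.686,0.436,-0.159],85],[[-387,31,405],[0.686,0.436,-0.159],85],[[-387,31,405],[0.686,0.436,-0.159],85],[[-387,31,405],[0.686,0.436,-0.159],85],[[-387,31,405],[0.686,0.436,-0.159],85],[[-387,31,405],[0.686,0.436,-0.159],85],[[-387,31,405],[0.686,0.436,-0.159],85],[[-387,31,405],[0.686,0.436,-0.159],85],[[-387,31,405],[0.686,0.436,-0.159],85],[[-387,31,405],[0.686,0.436,-0.159],85],[[-387,31,405],[0.686,0.436,-0.159],85],[[-387,31,405],[0.686,0.436,-0.159],85],[[-387,31,405],[0.686,0.436,-0.159],85],[[-387,31,405],[0.686,0.436,-0.159],85]]'
python3 - <<'E'
from fit import *
where()
t=bot.camera("top"); save(t,"top3.png",(215,120,375,240),5)
s=bot.camera("side"); save(s,"side3.png",(225,140,425,290),4)
E
```

```text
time: 3.2
ee_pos: [0.4571, -0.0675, 0.2056]
tcp_rot: [-51.5, -0.1, -98.4]
wrist_force: [-0.7, -0.5, 0.3]
opening: 0.0849
t 3.2 TCP tray [-0.148  -0.0099  0.2056] rot [-51.5  -0.1 -98.4] q [ -8. -49. -41.  59.  -0. 180.] F [-0.7 -0.5  0.3]
```

View pics/top3.png

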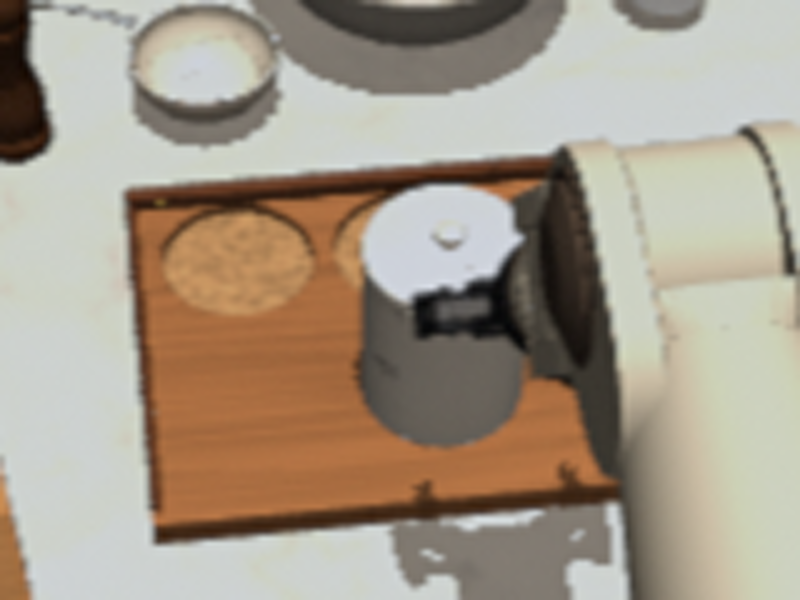

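View pics/side3.png

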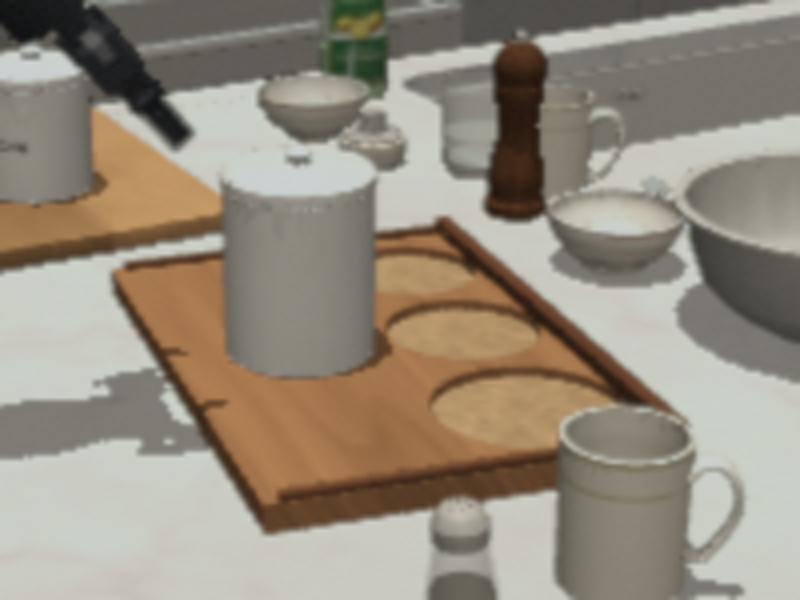

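The top view shows the canister in full, x 362–525 and y 184–446 in the crop, with the gripper over its right side. The side view shows the middle recess ellipse at x 386–540, y 303–360. The arm reached joint limits (q2 and q6), so I flip the tool by half a turn (q6→0) and re-measure with full ellipses.

Run:
```python
from fit import *
s=bot.camera("side"); t=bot.camera("top")
S=lambda u,v:(225+u/4,140+v/4); T=lambda u,v:(215+u/5,120+v/5)
obs=[(s,S(115,270),(-.15,.217,.022)),(s,S(265,508),(-.15,-.217,.022)),(s,S(268,531),(-.15,-.217,0)),
(s,S(443,218),(.15,.217,.036)),(t,T(128,190),(.15,.217,.036)),(t,T(157,527),(-.15,.217,.022)),(t,T(158,541),(-.15,.217,0)),(s,S(687,412),(.15,-.217,.036))]
f=lambda p: np.concatenate([proj(c,tr(p)(*q))-uv for c,uv,q in obs])
r=least_squares(f,[.59,-.08,-.2],loss="soft_l1"); p=r.x; print("tray",p[:2],np.degrees(p[2]),np.round(r.fun,1)); np.save("tray.npy",p)
inv=lambda w:R.from_euler('z',-p[2]).as_matrix()@(np.array(w)-[p[0],p[1],0])
a=np.linspace(0,2*np.pi,200)
def circ(c,x,y,rad,z): P=np.array([proj(c,(x+rad*np.cos(k),y+rad*np.sin(k),z)) for k in a]); return P[:,0].min(),P[:,0].max(),P[:,1].min(),P[:,1].max()
for nm,ob in(("rec1",[(t,*T(162,206),*T(315,316))]),("rec2",[(s,*S(386,303),*S(540,360)),(t,T(333,0)[0],np.nan,np.nan,np.nan)])):
    def g(q):
        e=[]
        for c,l,tp,rr,b in ob: e+=list(np.nan_to_num(np.array(circ(c,*q,.022))-[l,rr,tp,b]))
        return np.array(e)
    r=least_squares(g,[.65,0,.058],loss="soft_l1",diff_step=1e-4,x_scale=.1); print(nm,"diam",2*r.x[2],inv([*r.x[:2],0])[:2],np.round(r.fun,1))
def sil(c,x,y,rad,H,rl,HL):
    A,L,U=circ(c,x,y,rad,.022),circ(c,x,y,rl,.022+H),circ(c,x,y,rl,.022+HL)
    return min(A[0],L[0],U[0]),max(A[1],L[1],U[1]),U[2],A[3]
for nm,m in(("small",(.052,.097,.054,.122)),("middle",(.056,.122,.057,.147))):
    o=[(s,*S(221,153),*S(378,377)),(t,*T(361,184),*T(525,446))]
    g=lambda q: np.concatenate([np.array(sil(c,*q,*m))-[l,rr,tp,b] for c,l,tp,rr,b in o])
    rr=least_squares(g,[.55,-.06],diff_step=1e-4); print(nm,rr.x,inv([*rr.x,0])[:2],np.round(rr.fun,1))
print(bot.get_obs()["q"])
R0=R.from_euler('xyz',bot.get_obs()["tcp_rot"],degrees=True); print(R0.as_matrix().round(2))
```

```text
tray [ 0.60409341 -0.08128385] -9.599693968664042 [-2.3 -0.4  0.1 -0.5 -0.6  1.4  0.6 -1.7 -1.1 -0.9 -0.1 -0.2  0.1  0.9
  2.2  1.9]
rec1 diam 0.10885331439346375 [0.07940648 0.13966898] [ 0.1 -0.1 -0.2  0.2]
rec2 diam 0.11727835562343927 [0.07891827 0.00943182] [-0.3  0.2 -1.5 -0.6  0.8  0.   0.   0. ]
small [ 0.56022647 -0.05710133] [-0.04728543  0.0165285 ] [ 1.4 -0.5  3.3 -1.  -0.6 -0.2  3.  -1.7]
middle [ 0.55558915 -0.05894054] [-0.0515511  0.0139417] [-1.  -0.5 -4.6  0.2 -0.6  2.3 -2.1  0.1]
[-8.39336484e+00 -4.85111653e+01 -4.10345723e+01  5.90126804e+01
 -6.45461302e-02  1.79944976e+02]
[[-0.15  0.62  0.77]
 [-0.99 -0.09 -0.11]
 [ 0.   -0.78  0.62]]
```

```bash
python3 - <<'E'
from fit import *
s=bot.camera("side"); t=bot.camera("top")
def tri(a,b):
    g=lambda w: np.concatenate([proj(t,w)-a,proj(s,w)-b]); r=least_squares(g,[.5,0,.15]); print(r.x.round(4),r.fun.round(1))
tri((215+450/5,120+232/5),(225+299/4,140+156/4))
tri((95+238/3.3,120+300/3.3),(225+32/4,140+52/4))
target(-.14,.010,.20,th=35)
E
python3 - <<'E'
E
```

```text
[ 0.5568 -0.0608  0.1715] [ 0.   0.1  0.  -0. ]
[0.5236 0.3909 0.1461] [-0.  -0.1 -0.1  0.1]
w [ 0.468 -0.048  0.2  ] shift [-20.7   9.    2.7] rot [-0.06   0.018 -0.012] deg 3.7 t 3.5
```

The knob heights settle it: 171 mm on the tray (middle expected about 177) against 146 mm on the board (small expected about 152). So the tray canister is the middle one. The fitted recess diameters, 108.9 and 117.3 mm, also match. Next is the half turn, moving away from the limit.

```bash
python3 -m inch '[[[-20,-11,34],[0,-0.15,0],85],[[-20,-11,34],[0,-0.3,0],85],[[-20,-11,34],[0,-0.45,0],85],[[-20,-11,34],[0,-0.6,0],85],[[-20,-11,34],[0,-0.75,0],85],[[-20,-11,34],[0,-0.9,0],85],[[-20,-11,34],[0,-1.05,0],85],[[-20,-11,34],[0,-1.2,0],85],[[-20,-11,34],[0,-1.35,0],85],[[-20,-11,34],[0,-1.5,0],85],[[-20,-11,34],[0,-1.65,0],85],[[-20,-11,34],[0,-1.8,0],85],[[-20,-11,34],[0,-1.95,0],85],[[-20,-11,34],[0,-2.1,0],85],[[-20,-11,34],[0,-2.25,0],85],[[-20,-11,34],[0,-2.4,0],85],[[-20,-11,34],[0,-2.55,0],85],[[-20,-11,34],[0,-2.7,0],85],[[-20,-11,34],[0,-2.85,0],85],[[-20,-11,34],[0,-3.0,0],85]]'
sed -i 's/Rd=np.column_stack(.*\]); R0/Rd=np.column_stack([l,f*s-up*c,-up*s-f*c]); R0/' fit.py
python3 -c "
from fit import *
where()
for th in (40,35):
  target(-.150,.0125,.10,th=th)"
```

```text
time: 5.5
ee_pos: [0.4795, -0.0509, 0.2351]
tcp_rot: [-128.2, -4.7, 75.5]
wrist_force: [0.2, -0.7, -0.6]
opening: 0.0854
t 5.5 TCP tray [-0.1279  0.0092  0.2351] rot [-128.2   -4.7   75.5] q [ -5. -44. -36.  60.  -2.  11.] F [ 0.2 -0.7 -0.6]
w [ 0.458 -0.044  0.1  ] shift [ -9.8  92.1 100.9] rot [-0.028 -0.118  0.01 ] deg 7.0 t 5.5
w [ 0.458 -0.044  0.1  ] shift [ -9.8  92.1 100.9] rot [ 0.059 -0.118  0.015] deg 7.6 t 5.5
```

```bash
python3 -m inch '[[[-10,40,60],[-0.028,-0.118,0.01],50],[[-10,66,82],[-0.028,-0.118,0.01],50],[[-10,92,101],[-0.028,-0.118,0.01],50],[[-10,92,101],[-0.028,-0.118,0.01],50],[[-10,92,101],[-0.028,-0.118,0.01],50]]'
python3 -c "
from fit import *
where()
target(-.150,.0125,.034,th=40)"
```

```text
time: 6.0
ee_pos: [0.4738, -0.0447, 0.101]
tcp_rot: [-129.3, 0.1, 80.3]
wrist_force: [-0.5, -0.2, 0.7]
opening: 0.05
t 6.0 TCP tray [-0.1346  0.0143  0.101 ] rot [-1.293e+02  1.000e-01  8.030e+01] q [ -3. -49. -53.  46.  -4.   5.] F [-0.5 -0.2  0.7]
w [ 0.458 -0.044  0.034] shift [-1.7 42.1 54.3] rot [-0.013 -0.    -0.002] deg 0.7 t 6.0
```

```bash
python3 -c "
from fit import *
target(-.126,.0125,.034,th=38)"
```

```text
w [ 0.482 -0.048  0.034] shift [-1.7 57.3 35.8] rot [ 0.022 -0.001 -0.002] deg 1.3 t 6.0
```

```bash
python3 -m inch '[[[-2,18,12],[0.022,0,-0.002],50],[[-2,36,24],[0.022,0,-0.002],50],[[-2,57,36],[0.022,0,-0.002],50],[[-2,57,36],[0.022,0,-0.002],50],[[-2,57,36],[0.022,0,-0.002],50]]'
python3 -c "
from fit import *
where()
target(-.105,.0125,.034,th=38)
s=bot.camera('side'); save(s,'side4.png',(225,140,425,290),4)
"
```

```text
time: 6.5
ee_pos: [0.4828, -0.0485, 0.0373]
tcp_rot: [-128.2, -0.0, 80.4]
wrist_force: [1.3, -0.7, 0.6]
opening: 0.0498
t 6.5 TCP tray [-0.125   0.0121  0.0373] rot [-128.2   -0.    80.4] q [ -4. -44. -58.  38.  -4.   5.] F [ 1.3 -0.7  0.6]
w [ 0.503 -0.051  0.034] shift [  0.4  15.  -13.7] rot [ 0.003 -0.001  0.   ] deg 0.2 t 6.5
```

View pics/side4.png

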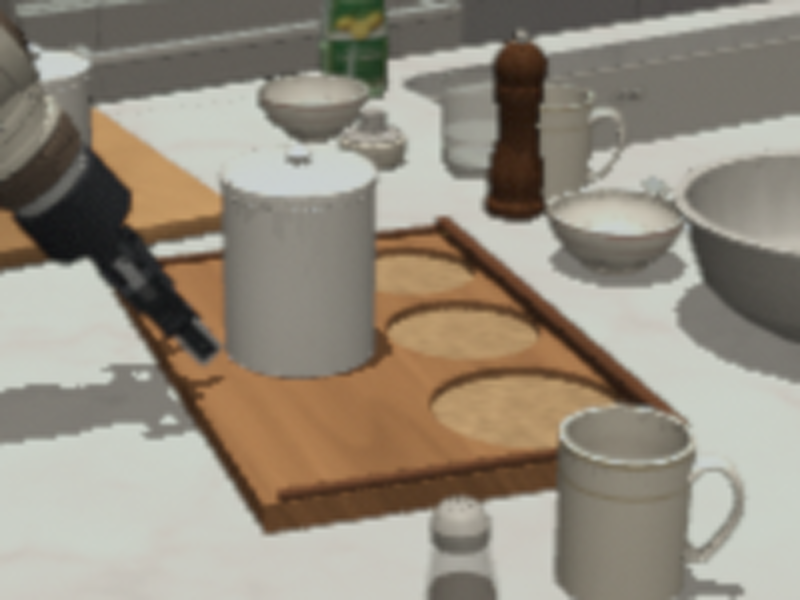

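The fingertips are low behind the canister (210,352 in the crop), and the gripper body is clear. I'll push 60 mm straight, then look.

```bash
python3 -m inch '[[[0,4,-5],[0,0,0],50],[[0,8,-9],[0,0,0],50],[[0,11,-13],[0,0,0],50],[[0,14,-17],[0,0,0],50],[[0,17,-21],[0,0,0],50],[[0,20,-25],[0,0,0],50],[[0,23,-29],[0,0,0],50],[[0,26,-33],[0,0,0],50],[[0,29,-37],[0,0,0],50],[[0,32,-41],[0,0,0],50],[[0,35,-45],[0,0,0],50],[[0,38,-48],[0,0,0],50],[[0,38,-48],[0,0,0],50]]'
python3 -c "
from fit import *
where()
s=bot.camera('side'); save(s,'s5.png',(225,140,425,290),4)
t=bot.camera('top'); save(t,'t5.png',(215,120,375,240),5)
a=cv2.imread('pics/s5.png');b=cv2.imread('pics/t5.png');a=cv2.resize(a,(400,300));cv2.imwrite('pics/c5.png',cv2.resize(np.hstack([cv2.imread('pics/s5.png')[:, :560],b[:, :560]]),None,fx=.71,fy=.71))
"
```

```text
time: 7.85
ee_pos: [0.5438, -0.0588, 0.0375]
tcp_rot: [-128.2, -0.0, 80.4]
wrist_force: [-1.2, 0.5, -0.4]
opening: 0.0499
t 7.85 TCP tray [-0.0631  0.0121  0.0375] rot [-128.2   -0.    80.4] q [ -5. -31. -51.  32.  -3.   4.] F [-1.2  0.5 -0.4]
```

View pics/c5.png

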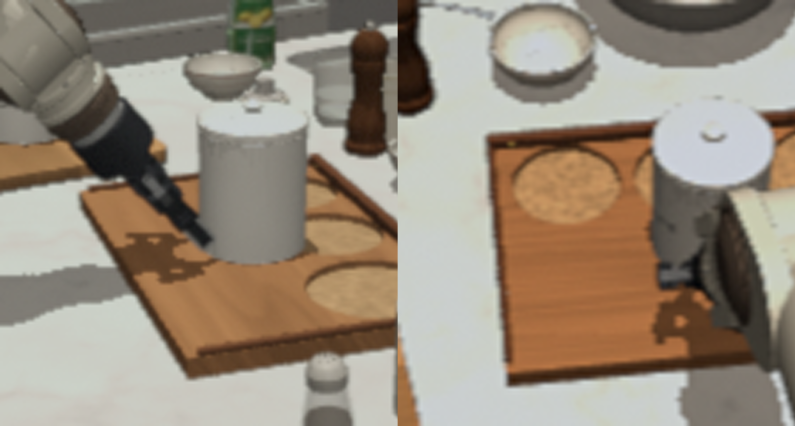

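Run:
```python
from fit import *
s=bot.camera("side"); t=bot.camera("top"); p=np.load("tray.npy")
inv=lambda w:R.from_euler('z',-p[2]).as_matrix()@(np.array(w)-[p[0],p[1],0])
def tri(a,b):
    g=lambda w: np.concatenate([proj(t,w)-a,proj(s,w)-b]); r=least_squares(g,[.5,0,.15]); print(inv(r.x).round(4),r.fun.round(1))
def mids(a,b): # centre columns of lid, z=.16
    r=least_squares(lambda w:[proj(t,[*w,.16])[0]-a,proj(s,[*w,.16])[0]-b],[.55,-.05]); print("mid",inv([*r.x,0])[:2].round(4))
tri((304.4,157.2),(314,177.3)); tri((305,166.4),(299.75,179))
for c,n in((t,"top"),(s,"side")):
    for d in bot.cut_out(c,"middle_canister")[:1]:
        m=d["region"]; rows=[np.flatnonzero(m[i]) for i in range(int(d["box"][1])+8,int(d["box"][1])+20)]
        print(n,d["box"],d["confidence"],[(r.min(),r.max()) for r in rows if len(r)])
mids(303.6,313.9); mids((215+362/5+215+525/5)/2,225+299.5/4)
target(.018,.0115,.0375,th=38); target(.018,.0095,.0375,th=38)
```

```text
[-0.0089  0.008   0.1728] [-0.  -0.3 -0.2  0.2]
[-0.0501  0.0123  0.1715] [ 0.   0.1  0.  -0. ]
top [285.8, 149.8, 320.5, 195.3] 0.84 [(np.int64(286), np.int64(319)), (np.int64(286), np.int64(320)), (np.int64(286), np.int64(320)), (np.int64(286), np.int64(320)), (np.int64(286), np.int64(320)), (np.int64(286), np.int64(320)), (np.int64(286), np.int64(319)), (np.int64(286), np.int64(319)), (np.int64(286), np.int64(319)), (np.int64(286), np.int64(319)), (np.int64(286), np.int64(319)), (np.int64(286), np.int64(319))]
side [292.2, 171.3, 332.8, 233.4] 0.59 [(np.int64(296), np.int64(331)), (np.int64(295), np.int64(332)), (np.int64(295), np.int64(332)), (np.int64(294), np.int64(332)), (np.int64(294), np.int64(332)), (np.int64(294), np.int64(332)), (np.int64(295), np.int64(332)), (np.int64(295), np.int64(332)), (np.int64(295), np.int64(332)), (np.int64(295), np.int64(332)), (np.int64(295), np.int64(332)), (np.int64(295), np.int64(332))]
mid [-0.0079  0.0099]
mid [-0.0487  0.0159]
w [ 0.624 -0.073  0.038] shift [ -0.6  50.8 -63.8] rot [ 0.005 -0.001  0.   ] deg 0.3 t 8.15
w [ 0.623 -0.075  0.038] shift [ -2.6  50.8 -63.8] rot [ 0.005 -0.001  0.   ] deg 0.3 t 8.15
```

Canister centre in the tray frame is about (−8, 8–10) mm and the recess is at v = 9.4 mm, so it is aligned within the noise. Continuing straight.

```bash
python3 -m inch '[[[0,4,-5],[0,0,0],50],[[0,8,-9],[0,0,0],50],[[0,11,-13],[0,0,0],50],[[0,14,-17],[0,0,0],50],[[0,17,-21],[0,0,0],50],[[0,20,-25],[0,0,0],50],[[0,23,-29],[0,0,0],50],[[0,26,-33],[0,0,0],50],[[0,29,-37],[0,0,0],50],[[0,32,-41],[0,0,0],50],[[0,35,-45],[0,0,0],50],[[0,38,-49],[0,0,0],50],[[0,41,-53],[0,0,0],50],[[0,44,-56],[0,0,0],50],[[0,46,-59],[0,0,0],50],[[0,48,-61],[0,0,0],50],[[0,48,-61],[0,0,0],50]]'
cat > look.py <<'E'
from fit import *
import sys
n=sys.argv[1]; where()
s=bot.camera("side"); t=bot.camera("top")
f=lambda c,l,tp: cv2.resize(c["frame"][tp:tp+120,l:l+80],None,fx=5,fy=5,interpolation=cv2.INTER_CUBIC)
cv2.imwrite("pics/%s.png"%n,cv2.cvtColor(np.hstack([f(s,285,145),f(t,260,120)]),cv2.COLOR_RGB2BGR))
E
python3 look.py c6
```

```text
time: 9.85
ee_pos: [0.62, -0.0717, 0.0374]
tcp_rot: [-128.2, -0.0, 80.4]
wrist_force: [-1.0, 0.4, 0.7]
opening: 0.0501
t 9.85 TCP tray [0.0141 0.0121 0.0374] rot [-128.2   -0.    80.4] q [ -5. -18. -42.  27.  -3.   3.] F [-1.   0.4  0.7]
```

View pics/c6.png

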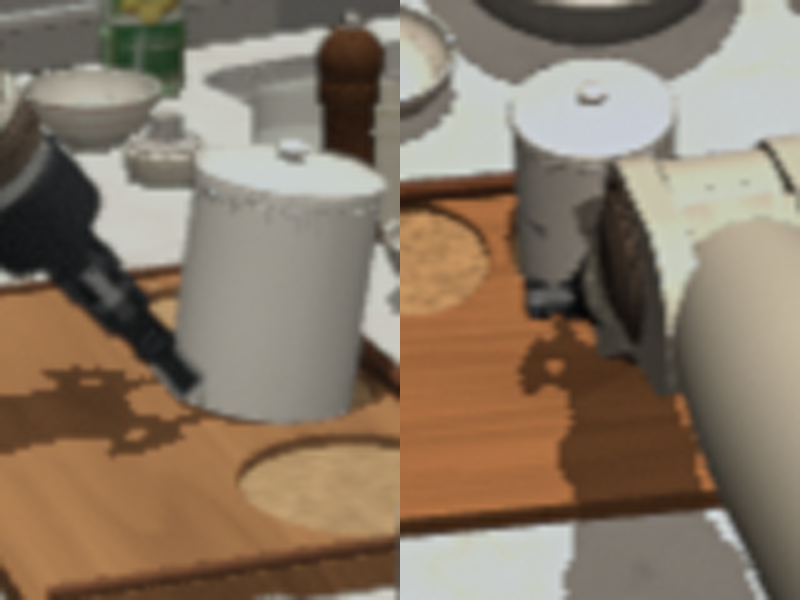

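The canister leans forward, with its front edge in the recess and its near edge on the rim, as expected. I push on low and slowly.

```bash
python3 -m inch '[[[0,2,-2],[0,0,0],50],[[0,3,-4],[0,0,0],50],[[0,4.5,-5.5],[0,0,0],50],[[0,5.5,-7],[0,0,0],50],[[0,6.5,-8.5],[0,0,0],50],[[0,7.5,-9.5],[0,0,0],50],[[0,7.5,-9.5],[0,0,0],50],[[0,7.5,-9.5],[0,0,0],50]]'
python3 look.py c7
```

```text
time: 10.75
ee_pos: [0.6319, -0.0736, 0.0376]
tcp_rot: [-128.3, -0.1, 80.4]
wrist_force: [-1.9, 3.7, -2.2]
opening: 0.0503
t 10.75 TCP tray [0.0261 0.0122 0.0376] rot [-1.283e+02 -1.000e-01  8.040e+01] q [ -6. -16. -41.  26.  -2.   3.] F [-1.9  3.7 -2.2]
```

View pics/c7.png

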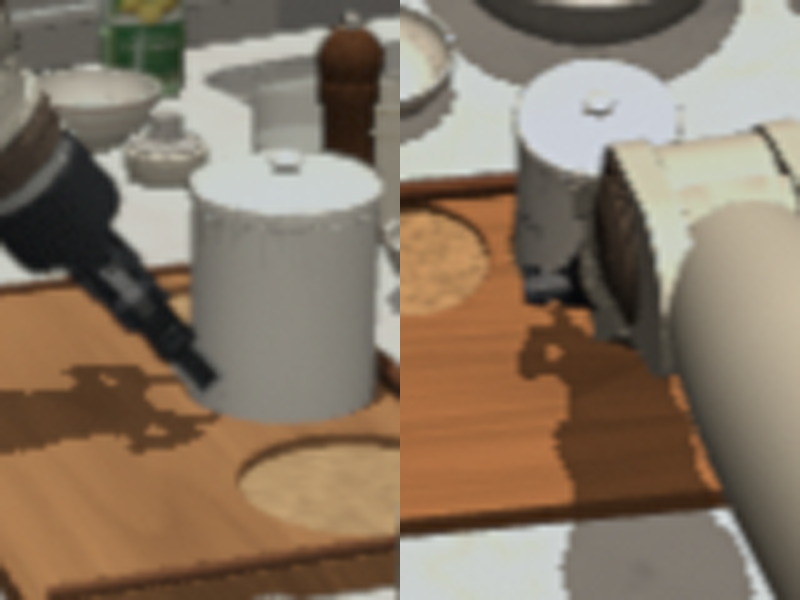

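The canister now looks upright and lower. I back off and check.

```bash
python3 -m inch '[[[0,-4,5],[0,0,0],50],[[0,-10,13],[0,0,0],50],[[0,-17,22],[0,0,0],50],[[0,-25,32],[0,0,0],50],[[0,-34,43],[0,0,0],50],[[0,-43,55],[0,0,0],50],[[0,-50,64],[0,0,0],50],[[0,-60,74],[0,0,0],50],[[0,-60,74],[0,0,0],50]]'
python3 look.py c8
```

```text
time: 11.75
ee_pos: [0.5371, -0.0575, 0.0395]
tcp_rot: [-128.4, -0.1, 80.4]
wrist_force: [1.2, -0.4, 0.4]
opening: 0.0497
t 11.75 TCP tray [-0.07    0.0122  0.0395] rot [-1.284e+02 -1.000e-01  8.040e+01] q [ -4. -33. -52.  33.  -3.   4.] F [ 1.2 -0.4  0.4]
```

View pics/c8.png

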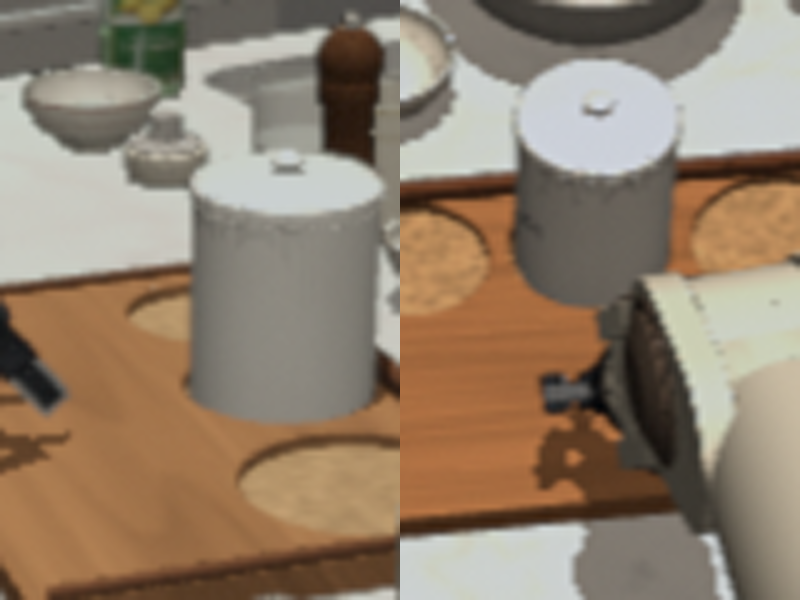

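Run:
```python
from fit import *
s=bot.camera("side"); t=bot.camera("top"); p=np.load("tray.npy")
inv=lambda w:R.from_euler('z',-p[2]).as_matrix()@(np.array(w)-[p[0],p[1],0])
g=lambda w: np.concatenate([proj(t,w)-(300,140.5),proj(s,w)-(342.3,175.4)]); r=least_squares(g,[.65,-.1,.15]); print("knob",inv(r.x).round(4),r.fun.round(1))
def edges(c):
    f=cv2.cvtColor(c["frame"],cv2.COLOR_RGB2HSV).astype(float)
    return f
# body edges by saturation: canister is grey (low S) vs wood
for n,c,rows,l,r_ in(("side",s,range(193,222,3),310,375),("top",t,range(156,176,2),355-0,0)):
    S=cv2.GaussianBlur(c["frame"],(3,3),0).astype(float)
    if n=="side":
        for v in rows:
            gx=np.abs(np.diff(S[v,315:370].sum(1))); print(v,315+gx[:20].argmax(),315+35+gx[35:].argmax(),end=" | ")
    else:
        for v in rows:
            gx=np.abs(np.diff(S[v,272:325].sum(1))); print(v,272+gx[:20].argmax(),272+30+gx[30:].argmax(),end=" | ")
    print()
def circ(c,w,rad,z): 
    P=np.array([proj(c,(w[0]+rad*np.cos(k),w[1]+rad*np.sin(k),z)) for k in np.linspace(0,6.283,200)]); return P[:,0].min(),P[:,0].max(),P[:,1].min(),P[:,1].max()
for nm,zb in(("floor",.012),("deck",.022)):
  for v in(.0094,.007):
    w=tr(p)(.0787,v,0)
    for n,c in(("side",s),("top",t)): print(nm,v,n,"lid",np.round(circ(c,w,.057,zb+.147),1),"visible base: rim/floor",np.round(circ(c,w,.056,.022),1))
print("side lid obs: L",285+190/5,"R",285+384/5,"top",145+153/5," base bottom",145+420/5,"; top lid L",260+(515-400)/5,"R",260+(680-400)/5,"top",120+60/5,"bottom",120+305/5)
for k in("salt_shaker","mug","small_canister"): print(k,[np.round(d["box"]).tolist() for d in bot.search_frame(s,k)])
```

```text
knob [0.0785 0.0093 0.1674] [-0.  -0.9 -0.5  0.6]
193 322 363 | 196 322 362 | 199 323 363 | 202 316 360 | 205 322 359 | 208 322 359 | 211 322 359 | 214 322 360 | 217 322 363 | 220 320 367 | 
156 284 303 | 158 284 314 | 160 282 323 | 162 282 320 | 164 282 319 | 166 281 318 | 168 274 318 | 170 275 318 | 172 282 313 | 174 276 315 | 
floor 0.0094 side lid [322.3 361.4 172.8 184.9] visible base: rim/floor [322.  359.2 214.6 229.1]
floor 0.0094 top lid [283.1 316.6 129.9 153.4] visible base: rim/floor [283.1 314.1 157.8 180.5]
floor 0.007 side lid [322.6 361.8 173.  185.2] visible base: rim/floor [322.3 359.5 214.9 229.4]
floor 0.007 top lid [283.8 317.3 129.9 153.3] visible base: rim/floor [283.8 314.7 157.7 180.5]
deck 0.0094 side lid [322.3 361.6 169.7 181.6] visible base: rim/floor [322.  359.2 214.6 229.1]
deck 0.0094 top lid [283.1 316.8 127.8 151.3] visible base: rim/floor [283.1 314.1 157.8 180.5]
deck 0.007 side lid [322.6 361.9 169.9 181.8] visible base: rim/floor [322.3 359.5 214.9 229.4]
deck 0.007 top lid [283.8 317.5 127.7 151.2] visible base: rim/floor [283.8 314.7 157.7 180.5]
side lid obs: L 323.0 R 361.8 top 175.6  base bottom 229.0 ; top lid L 283.0 R 316.0 top 132.0 bottom 181.0
salt_shaker [[332.0, 263.0, 351.0, 306.0]]
mug [[362.0, 242.0, 411.0, 292.0]]
small_canister [[171.0, 180.0, 204.0, 226.0], [249.0, 194.0, 390.0, 272.0], [221.0, 175.0, 240.0, 189.0]]
```

Run:
```python
from fit import *
s=bot.camera("side"); t=bot.camera("top"); p=np.load("tray.npy")
def lid(img,thr):
    g=cv2.cvtColor(img,cv2.COLOR_BGR2HSV); m=((g[...,2]>thr)&(g[...,1]<40)).astype(np.uint8)
    return m
def crop(c,l,tp,w,h,k): return cv2.cvtColor(cv2.resize(c["frame"][tp:tp+h,l:l+w],None,fx=k,fy=k,interpolation=cv2.INTER_CUBIC),cv2.COLOR_RGB2BGR)
A=cv2.imread("pics/side3.png"); B=crop(s,225,140,200,150,4); C=cv2.imread("pics/top3.png"); D=crop(t,215,120,160,120,5)
K=lambda c,u,v,z: proj(c,tr(p)(u,v,z))
# template = knob+lid region from start, matched in the present picture
for n,X,Y,c,(l,tp,k),(x0,y0,x1,y1) in(("side",A,B,s,(225,140,4),(215,146,385,215)),("top",C,D,t,(215,120,5),(362,180,480,280))):
    T=X[y0:y1,x0:x1]; r=cv2.matchTemplate(Y,T,cv2.TM_CCOEFF_NORMED); _,mx,_,loc=cv2.minMaxLoc(r)
    d=(np.array(loc)-[x0,y0])/k
    print(n,"score",round(mx,3),"lid shift px",d)
    for zb in(.022,.012):
        for v in (.0115,.0125,.0135):
            print("  pred zb",zb,"start v",v,(K(c,.0787,.0094,zb+.147)-K(c,-.0505,v,.169)).round(2))
```

```text
side score 0.845 lid shift px [43.75 -0.75]
  pred zb 0.022 start v 0.0115 [42.12 -4.49]
  pred zb 0.022 start v 0.0125 [42.23 -4.39]
  pred zb 0.022 start v 0.0135 [42.34 -4.28]
  pred zb 0.012 start v 0.0115 [42.03 -1.24]
  pred zb 0.012 start v 0.0125 [42.14 -1.13]
  pred zb 0.012 start v 0.0135 [42.25 -1.03]
top score 0.912 lid shift px [ -4.  -25.4]
  pred zb 0.022 start v 0.0115 [ -5.29 -27.84]
  pred zb 0.022 start v 0.0125 [ -4.98 -27.86]
  pred zb 0.022 start v 0.0135 [ -4.68 -27.89]
  pred zb 0.012 start v 0.0115 [ -5.39 -25.69]
  pred zb 0.012 start v 0.0125 [ -5.08 -25.72]
  pred zb 0.012 start v 0.0135 [ -4.77 -25.74]
```

Template matching of the lid shows a full 10 mm drop in both views. In the side view it moved −0.75 px, against −1.1 predicted for the floor and −4.4 for the deck. In the top view it moved −25.4 px, against −25.7 and −27.9. The gripper is about 9 cm clear, so I hand in.

```bash
python3 -c "
from fit import *
where(); print(bot.job_done())"
```

```text
t 12.2 TCP tray [-0.0689  0.0123  0.039 ] rot [-1.283e+02 -1.000e-01  8.040e+01] q [ -4. -32. -52.  32.  -3.   4.] F [0.3 0.2 0.8]
the job is handed in; nothing more can be done
None
```

I slid the middle canister across the tray with the half-open fingers as a low cradle, into the middle recess. It dropped in, I backed the gripper off about 9 cm, and I handed in at 12.2 s. There was no lifting. It leaned forward once while entering the recess, then righted itself as I pushed on low.

**Which canister and recess:** the knob stood at 171 mm on the tray canister and 146 mm on the board one, so the tray one is the middle canister. The recess I fitted measured 117.3 mm across, which matches the middle recess.

**Last checks:**
- **Seating:** matching the lid against its starting picture shows the full 10 mm drop in both camera views.
- **Position:** the knob is over the recess centre, at (78.5, 9.3) mm against (78.9, 9.4) mm in the tray frame.
- **Disagreement:** triangulating the knob showed a drop of only about 5 mm. That is coarse, with about 1 px of error, and I trusted the lid matching over it.
- **Surroundings:** the shaker and mug are where they were to within detector noise. I did not re-measure the board canister. The arm never went near it.
- **Forces and limits:** every force reading stayed under 5 N. Joints 2 and 6 came to just inside their range limits on the first approach, so I turned the tool half a turn. Joint 2 came back to that limit once more on the way down.

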